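Empty the pot into the inspection tray and draw out the lens arm

ROBOT

A 6-joint arm with a two-finger parallel gripper is mounted at the origin on a cart in front of the work surface, level with it; the furniture and walls round the work are solid. World frame = base frame: x ahead of the robot, y to its left, z up, the work surface at z = 0. Lengths are in m, angles in rad, forces in N, time in s.
With the tool pointing down it reaches from about 0.425 to 0.95 m from the base axis. Payload 3.5 kg.
Tool frame: the origin (TCP) lies between the finger pads, 19 mm behind the fingertips; this is the grasp point; z points along the fingers, y is the line along which they close (so a half turn about z gives the same grasp; the last joint's range is limited). The gripper opens to 85 mm and grips with 20 to 120 N. Pads are 22 mm wide; open, the fingers measure 114 mm over their backs; the gripper's body (76 mm by 85 mm) begins 54 mm behind the grasp point. The pads swing forward as they close: fully open they stand 13 mm farther back than shut.
Start: joints at [-1.346, 0.286, 1.577, -0, 1.279, -0.15], TCP at [0.247, -0.628, 0.25] pointing down, gripper open.
Joint ranges: [-2.77, 2.77], [-0.9, 2.22], [0.21, 2.48], [-1.53, 4.67], [0.24, 2.81], [-2.84, 2.84]. Speed limits (rad/s): [2.79, 2.79, 3.14, 3.14, 3.14, 3.14].

INTERFACE

Orientations are given as a unit quaternion [x, y, z, w].
In Python, from plant import get_state, read_camera, ctrl gives the robot as it stands.
- The arm moves only by the shell command python3 -m crank 'ROWS' [FORCE]. ROWS is JSON, a list of rows, each a list of 3 entries, a list of its own where there are three numbers: the shift along the tool's x, y, z in mm, then the turn about the tool's z in degrees, then the closure in counts, from 0 (fully open) to 255 (shut). In form: [[[tx, ty, tz], yaw, claw], ...]. A call has 1 to 10 rows; each row is the pose to reach, as a shift and turn from the pose commanded when the call began, along the tool's axes at that moment; what a row does not reach only later rows make up. A row lasts 1/10 s, in which the tool goes at most 50 mm and 8.59 degrees, less where a joint would pass 70% of its speed; a pose out of reach is approached as far as the arm can. A call with a gripper value outside its range is refused whole. The fingers move at their own pace and stop on an object; FORCE is the grip in N (left out, the last holds). Time passes only in rows, so rows that repeat a pose let the fingers close. It gives the time, the measured TCP pose, the force, the opening and the grip force at its end, in the units of the state.
- get_state(): the state, without advancing time (a new reading comes with each control period).
- read_camera(name): name is "side" or "top"; returns a dict with "frame" (384x512x3 uint8, blue, green, red), "range_z" (384x512 float32, m along the optical axis (not along the pixel's ray), 0 where there is no reading), "vfov" (degrees; the focal length in pixels is half the picture's height over the tangent of half this angle, whatever the lens; pixels are square), "cx", "cy" (the principal point, pixels), "origin" and "orientation" of the camera in the world. Camera axes: x right, y down, z forward; pixel columns grow to the right and rows downward; lengths in m; the calibration is good to about 2 mm. A picture is of the moment at which its call begins.
- ctrl.sign_off(): hands the job in; it is judged then, once.
The state is a dict: "time": time; "qpos": joint angles; "dq": joint speeds; "joint_efforts": joint torques, N m; "eef_pos": TCP position; "tcp_rot": TCP orientation; "contact_force": force on the tool from outside, world axes, zero at the start; "wrist_torque": the same for the moment, N m; "opening": opening from 0.0 (shut) to 1.0 (fully open); "finger_force": force on a finger pad.
Only numpy, scipy, OpenCV 4.12 (cv2) and the standard library are available. Lean on these libraries where they do the work, as an engineer would, in place of code of your own. Each camera call takes 0.05 s, during which the arm holds its last target. There are 200 camera calls.

TASK

Check a batch of lock cylinders at the inspection station: swing the pot over by its orange crank handle until all three lock cylinders have dropped into the blue tray, then bring the pot back upright. Next squeeze the red lock button in the grip of the telescoping lens arm, draw the arm out over the tray until its red pointer stands at the yellow rider on the scale, and finish still holding it there with the gripper, because a spring pulls it back. Leave the rider where it is set, and do not disturb the caliper or the white carton.

Things in the scene. Friction and masses are not known exactly. Their poses are not given: they have to be found in the camera images.
- station: grey base board 160 x 520 x 12 mm, fixed to the bench, carrying tray, pot and lens arm. Origin on the bench top; x points away from the robot, y to the left along the board (board from y = -340 to +180 mm), z up. All x, y, z below are in this frame. The lens arm's steel channel stands right of the tray, y -335 to -185 mm, 133 mm high
- tray_mid (a point): middle of the blue tray's floor, 16 mm above the bench; tray inside 136 mm (x) x 254 mm (y), rim 57 mm above the bench
- pot (a joint): tilt of the round steel pot (mouth 116 mm, 80 mm tall, walls 4 mm) over the tray's left half, in rad: 0 = upright, grows as the mouth tips to the right (-y), stop at 2.75. The cylinders slide out at about 1.9 to 2.75. Stiff bearing: the empty pot stays roughly where it is left (about 0.1 N m to turn, up to 0.3 N m when full)
- pot_pivot (a point): centre of the pot, on its pivot axis, which is parallel to x, 155 mm above the bench; held by two uprights 78 mm before and behind it, which reach 172 mm high. Mouth and bottom of the upright pot are 40 mm above and below
- crank_grip (a point): middle of the orange crank handle, a freely spinning sleeve 14 mm thick, 46 mm long, parallel to x; 55 mm from the pivot axis, 119 mm nearer than pot_pivot. Turns with the pot: upright, it leans 75 degrees left (+y) of straight up; at full tilt 82 degrees right, so never below the pivot. Can be pinched from above, fingers closing along y, tool pointing down all the way
- lock_0: lock cylinder, brass-coloured metal, a stubby barrel 34 mm in diameter and 39 mm tall, 0.06 to 0.11 kg; origin at the centre of its foot. It starts loose in the pot with the other two
- lock_1: lock cylinder, grey metal, a stubby barrel 34 mm in diameter and 39 mm tall, 0.06 to 0.11 kg; origin at the centre of its foot. It starts loose in the pot with the other two
- lock_2: lock cylinder, brass-coloured metal, a stubby barrel 34 mm in diameter and 39 mm tall, 0.06 to 0.11 kg; origin at the centre of its foot. It starts loose in the pot with the other two
- boom (a joint): extension of the telescoping lens arm in m: 0 = pushed in and locked, slides out to the left (+y), stop at 0.115. A spring pulls it in with 2 N when in and about 4 N when far out. Locked at 0: it cannot be drawn out until the button is pressed. If let go it springs back to about 0.017, where the latch catches it
- boom_grip (a point): middle of the arm's grip, a black block 30 (x) x 36 (y) x 52 mm (z) on the bar, red lock button on the side towards the robot; point level with the button's middle, 20 mm below the grip's top; bar 18 mm wide, its top 29 mm below. Grip with button spans x -22 to +18 mm of this point, pressed -15 to +18. Pinch from above along x, one finger on the button, one on the ribbed far side
- release (a joint): travel of the red lock button in m: 0 = up (locked), 0.007 = fully pressed (towards +x); unlocks from about 0.005. Spring: 3.6 N at the start, 8 N fully pressed; button face 28 mm (y) x 32 mm (z). A squeeze of about 25 N presses it and holds the arm
- pointer_tip (a point): tip of the arm's red pointer, 140 mm to the right (-y) of the grip; moves with the arm along the white scale, which has black marks every 10 mm. At joint boom = 0 it stands at the first (rightmost) mark
- rider_mark (a point): index line of the yellow rider (14 x 12 x 12 mm), clipped on the near edge of the scale, 45 to 95 mm left of the first mark. The pointer is at the rider when both have the same y in the station frame, that is when the values of joints boom and rider agree
- rider (a joint): where the rider is set, m from the first mark towards +y; stays put unless pushed
- caliper: steel caliper 61 x 200 x 10 mm lying near the bench's front edge; bystander
- small_carton_0: white carton with a red band, 110 x 85 x 50 mm, to the right near the grey machine; bystander
There are look-alikes about, which are no part of the job. What is shaped like the lock_0 but green or turquoise is not meant.

How it is judged:
By the outcome, as a careful person would: the job done as asked, in the order asked, and still so for the second after the job is handed in, while the arm keeps its last pose, push and grip.
It also fails if it takes over 58 s, if anything falls off the work surface, if the arm or the gripper's body presses on something with over 40 N, if the wrist force passes 120 N, or if a joint passes its speed limit or range.

## Working session

There is one attempt and no reset: what is moved stays moved. The work goes in short steps, Python scripts to look and compute and a shell command to move; the robot and the scene stay as the last step left them, time stands still between calls to the robot, and variables do not carry over. Pictures are saved under pics/ and viewed, at most 10 in all, crops included, and the job is handed in when it is done.

```bash
mkdir -p pics; cat > h.py <<'E'
import numpy as np, cv2
from scipy.spatial.transform import Rotation as R
from plant import get_state, read_camera, ctrl
def cam(n):
    c=read_camera(n); c['f']=c['frame'].shape[0]/2/np.tan(np.radians(c['vfov'])/2)
    c['Rm']=R.from_quat(c['orientation']).as_matrix(); return c
def cloud(c):
    v,u=np.indices(c['range_z'].shape); z=c['range_z']
    p=np.stack([(u-c['cx'])/c['f']*z,(v-c['cy'])/c['f']*z,z],-1)
    return p@c['Rm'].T+np.array(c['origin'])
def ray(c,u,v,h):
    d=c['Rm']@np.array([(u-c['cx'])/c['f'],(v-c['cy'])/c['f'],1]); o=np.array(c['origin'])
    return o+d*(h-o[2])/d[2]
def pix(c,p):
    q=c['Rm'].T@(np.array(p)-np.array(c['origin'])); return c['f']*q[0]/q[2]+c['cx'],c['f']*q[1]/q[2]+c['cy']
def st():
    s=get_state(); print('t',s['time'],'tcp',np.round(s['eef_pos'],4),'F',np.round(s['contact_force'],1),'op',s['opening'],'ff',s['finger_force'])
E
python3 - <<'E'
from h import *
st(); s=get_state(); print(R.from_quat(s['tcp_rot']).as_matrix().round(3))
for n in('top','side'):
    c=cam(n); np.save(n+'.npy',c,allow_pickle=True); print(n,c['origin'],c['Rm'].round(3),c['f'])
    cv2.imwrite(f'pics/{n}0.png',cv2.resize(c['frame'],(800,600),interpolation=cv2.INTER_CUBIC))
E
```

```text
t 0.0 tcp [ 0.247  -0.6275  0.2486] F [-0.4 -0.3 -0.4] op 0.9982675872299887 ff 0.0
[[ 0.931  0.366 -0.001]
 [ 0.366 -0.931  0.002]
 [ 0.    -0.002 -1.   ]]
top [ 0.41799928 -0.09186542  1.2468295 ] [[-0.015 -0.996  0.083]
 [-1.     0.014 -0.019]
 [ 0.018 -0.084 -0.996]] 355.3248864362995
side [0.53191214 0.7906758  0.79094763] [[-0.999  0.042 -0.022]
 [ 0.043  0.603 -0.797]
 [-0.02  -0.797 -0.604]] 419.3291460942136
```

View pics/top0.png

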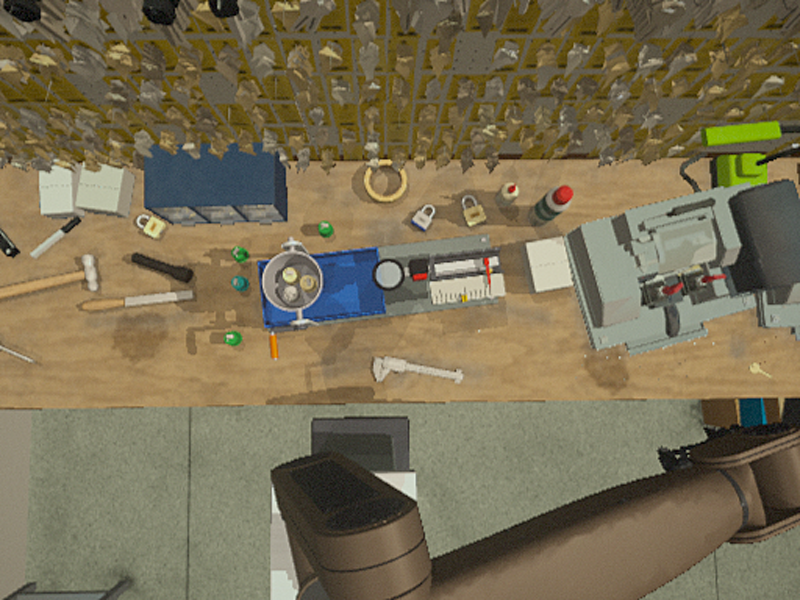

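View pics/side0.png

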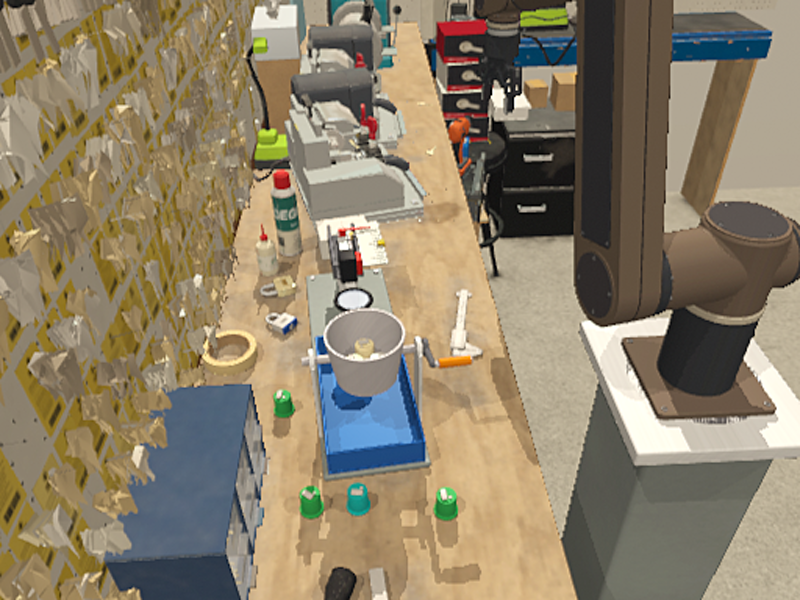

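The top picture shows the pot at (290,281), the orange crank at (274,345), the black grip at (432,270) with the red button at (420,277), the pointer at (488,270), the rider at (464,298) and the caliper at (415,370). The side picture agrees, with the crank at (455,362).

```bash
python3 - <<'E'
from h import *
s=1.5625
T=np.load('top.npy',allow_pickle=True).item(); S=np.load('side.npy',allow_pickle=True).item()
def blobs(c,lo,hi,roi,name,h=None,mina=4):
    hsv=cv2.cvtColor(c['frame'],cv2.COLOR_BGR2HSV); m=cv2.inRange(hsv,lo,hi)
    k=np.zeros_like(m); x0,y0,x1,y1=[int(a/s) for a in roi]; k[y0:y1,x0:x1]=m[y0:y1,x0:x1]
    n,l,stt,ce=cv2.connectedComponentsWithStats(k); P=cloud(c)
    for i in range(1,n):
        if stt[i,4]<mina: continue
        q=P[(l==i)&(c['range_z']>0)]
        print(name,stt[i],ce[i].round(1),'cloud med',np.median(q,0).round(4),'min',np.percentile(q,3,axis=0).round(4),'max',np.percentile(q,97,axis=0).round(4),'ray',None if h is None else ray(c,*ce[i],h).round(4))
    return l
O=((5,150,120),(18,255,255));Rd=((0,150,90),(6,255,255));Y=((22,150,120),(35,255,255))
blobs(T,*O,(255,325,290,370),'T crank',.169); blobs(S,*O,(420,345,485,380),'S crank',.169)
blobs(T,*Rd,(400,240,510,310),'T red',.10); blobs(S,*Rd,(325,215,390,290),'S red')
blobs(T,*Y,(440,280,490,310),'T yel',.12); blobs(S,*Y,(355,225,400,260),'S yel',.12)
# tray blue: min area rect of rim
hsv=cv2.cvtColor(T['frame'],cv2.COLOR_BGR2HSV); m=cv2.inRange(hsv,(105,150,60),(125,255,255)); P=cloud(T)
v,u=np.indices(m.shape); sel=(m>0)&(v>235/s)&(v<335/s)&(u>250/s)&(u<392/s)&(P[...,2]>.045)&(P[...,2]<.07)
q=P[sel]; print(len(q),cv2.minAreaRect(q[:,:2].astype(np.float32)))
# pot rim
sel=(P[...,2]>.185)&(P[...,2]<.21)&(v>235/s)&(v<335/s)&(u>250/s)&(u<330/s); q=P[sel]
print('rim',len(q),cv2.minEnclosingCircle(q[:,:2].astype(np.float32)),np.median(q[:,2]))
# black grip top
sel=(v>245/s)&(v<295/s)&(u>405/s)&(u<465/s)&(P[...,2]>.10); q=P[sel]
print('grip z pct',np.percentile(q[:,2],[5,25,50,75,95]).round(3))
x0,y0=int(360/s),int(220/s)
crop=T['frame'][y0:int(330/s),x0:int(520/s)]; cv2.imwrite('pics/crop1.png',cv2.resize(crop,None,fx=7,fy=7,interpolation=cv2.INTER_CUBIC)); print(x0,y0)
E
```

```text
T crank [172 214   6  16  51] [174.5 221.2] cloud med [0.4295 0.1215 0.1752] min [ 0.4084  0.1132 -0.0008] max [0.4489 0.1464 0.1788] ray [0.4289 0.1215 0.169 ]
S crank [281 228  21   8 108] [290.6 231.3] cloud med [0.4286 0.1261 0.1737] min [ 0.4071 -0.0675  0.0063] max [0.4504 0.1314 0.1769] ray [0.4289 0.1208 0.169 ]
T red [310 165   4  18  33] [311.6 171.9] cloud med [ 0.5809 -0.3043  0.1372] min [ 0.5492 -0.3078  0.1269] max [ 0.6002 -0.2982  0.1409] ray [ 0.5833 -0.3106  0.1   ]
T red [264 174   9   6  36] [268.3 176.6] cloud med [ 0.5601 -0.1636  0.165 ] min [ 0.5565 -0.1758  0.1396] max [ 0.5665 -0.1512  0.1684] ray [ 0.5696 -0.1686  0.1   ]
S red [217 146   4   5  16] [218.7 148.2] cloud med [ 0.5943 -0.2961  0.135 ] min [ 0.5908 -0.299   0.1276] max [ 0.6001 -0.2915  0.138 ] ray None
S red [226 146   4   1   4] [227.5 146. ] cloud med [ 0.5682 -0.3022  0.1367] min [ 0.564  -0.3039  0.1359] max [ 0.5726 -0.2985  0.1389] ray None
S red [227 161   5  15  51] [229.2 168. ] cloud med [ 0.5625 -0.1504  0.158 ] min [ 0.5576 -0.1735  0.1366] max [ 0.568  -0.1457  0.1669] ray None
T yel [295 189   4   4  14] [296.7 190.4] cloud med [ 0.5211 -0.2557  0.1362] min [ 0.5146 -0.2589  0.1342] max [ 0.5244 -0.2497  0.1399] ray [ 0.5216 -0.2573  0.12  ]
S yel [242 154   4   3  11] [243.5 154.9] cloud med [ 0.5229 -0.2513  0.1361] min [ 0.5171 -0.2538  0.1306] max [ 0.526  -0.2479  0.1371] ray [ 0.5214 -0.275   0.12  ]
153 ((0.5562328696250916, 0.0410102903842926), (0.14092189073562622, 0.26003292202949524), 6.375613689422607)
rim 222 ((0.5536201596260071, 0.08072376996278763), 0.05820399150252342) 0.1947398698822549
grip z pct [0.106 0.123 0.13  0.134 0.172]
230 140
```

View pics/crop1.png

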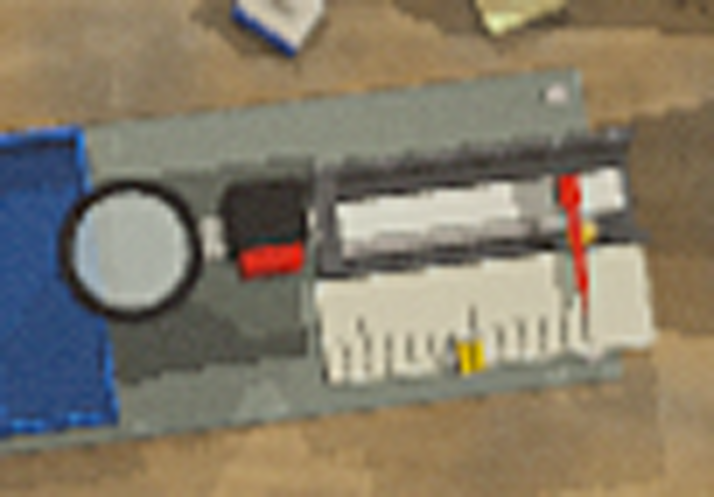

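The crop shows the black grip at (265,215), the red button at (272,260), the pointer tip at (585,330) on the first mark, and the rider at (468,355). The station's yaw is about +6.4°, and the crank position agrees with the pot centre. Next I work out the tool-frame shifts.

```bash
cat >> h.py <<'E'
A=np.radians(6.4); X=np.array([np.cos(A),np.sin(A),0]); Yv=np.array([-np.sin(A),np.cos(A),0])
def rel(*ps):
    "world points -> shift in tool axes (mm) from the present pose"
    s=get_state(); M=R.from_quat(s['tcp_rot']).as_matrix()
    for p in ps: print(np.round(p,3),'->',np.round(1000*M.T@(np.array(p)-s['eef_pos'])).astype(int))
    print('turn to station', round(np.degrees(np.arctan2(M[1,0],M[0,0])-A),1))
E
python3 - <<'E'
from h import *
T=np.load('top.npy',allow_pickle=True).item();P=cloud(T)
b=(P[...,0]>.2)&(P[...,0]<.6)&(P[...,1]<-.3)&(P[...,1]>-.6)&(P[...,2]>.05)&(P[...,2]<.5)
for y in(-.35,-.4,-.45,-.5,-.55):
    k=b&(abs(P[...,1]-y)<.025); 
    if k.any(): print(y,'zmax',P[k][:,2].max().round(3),'xmin',P[k][:,0].min().round(3))
print('grip top ray',ray(T,267.9,170.7,.172).round(4), 'face med', )
rel((.40,-.40,.29),(.50,-.12,.29),(.45,.10,.29),(.431,.121,.27),(.431,.121,.17))
E
```

```text
-0.35 zmax 0.137 xmin 0.527
-0.4 zmax 0.057 xmin 0.54
-0.45 zmax 0.059 xmin 0.544
-0.5 zmax 0.5 xmin 0.26
-0.55 zmax 0.5 xmin 0.209
grip top ray [ 0.5783 -0.163   0.172 ] face med
[ 0.4  -0.4   0.29] -> [ 226 -156  -41]
[ 0.5  -0.12  0.29] -> [ 421 -380  -40]
[0.45 0.1  0.29] -> [ 455 -603  -40]
[0.431 0.121 0.27 ] -> [ 445 -629  -20]
[0.431 0.121 0.17 ] -> [ 445 -629   80]
turn to station 15.1
```

```bash
python3 -m crank '[[[40,-28,-40],3,0],[[80,-56,-40],6,0],[[120,-84,-40],9,0],[[160,-112,-40],12,0],[[200,-140,-40],15,0],[[230,-160,-40],15,0],[[270,-200,-40],15,0],[[310,-240,-40],15,0],[[350,-285,-40],15,0],[[370,-310,-40],15,0]]'; python3 -c "
from h import *
st();rel((.48,-.02,.29),(.45,.10,.29),(.431,.121,.25),(.431,.121,.17))"
```

```text
time: 1.1
eef_pos: [0.4765, -0.2071, 0.2896]
tcp_rot: [0.998, 0.056, -0.0, -0.0]
contact_force: [1.5, -0.1, -0.2]
opening: 1.001
finger_force: 0.0
t 1.1 tcp [ 0.4765 -0.2071  0.2896] F [ 1.5 -0.1 -0.2] op 1.0010898550740293 ff 0.0
[ 0.48 -0.02  0.29] -> [  25 -186    0]
[0.45 0.1  0.29] -> [   8 -308    0]
[0.431 0.121 0.25 ] -> [  -8 -331   40]
[0.431 0.121 0.17 ] -> [  -8 -331  120]
turn to station 0.1
```

```bash
python3 -m crank '[[[20,-45,0],0,110],[[25,-95,0],0,110],[[25,-145,0],0,110],[[25,-190,0],0,110],[[18,-235,0],0,110],[[10,-280,0],0,110],[[2,-310,20],0,110],[[-8,-331,30],0,110],[[-8,-331,40],0,110],[[-8,-331,40],0,110]]'; python3 - <<'E'
from h import *
st();rel((.431,.121,.17))
c=cam('side'); cv2.imwrite('pics/s2.png',cv2.resize(c['frame'][190:290,190:340],None,fx=5,fy=5,interpolation=cv2.INTER_CUBIC))
E
```

```text
time: 2.1
eef_pos: [0.43, 0.1187, 0.2482]
tcp_rot: [0.998, 0.057, -0.002, 0.0]
contact_force: [-0.6, 0.2, -0.2]
opening: 0.567
finger_force: 0.0
t 2.1 tcp [0.43   0.1187 0.2482] F [-0.6  0.2 -0.2] op 0.5674699052676196 ff 0.0
[0.431 0.121 0.17 ] -> [ 2 -2 78]
turn to station 0.1
```

View pics/s2.png

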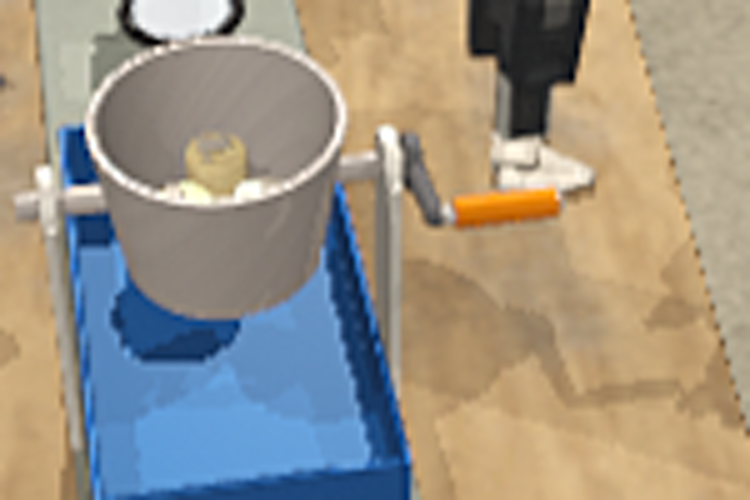

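The gripper hangs above the orange handle at (505,207), between its ends. Now I lower it and pinch.

```bash
python3 -m crank '[[[1,-2,20],0,110],[[2,-2,45],0,110],[[2,-2,65],0,110],[[2,-2,80],0,110],[[2,-2,80],0,150],[[2,-2,80],0,220],[[2,-2,80],0,255],[[2,-2,80],0,255],[[2,-2,80],0,255]]' 50; python3 - <<'E'
from h import *
st()
pv=np.array([.5536,.0807,.155])
s=get_state();M=R.from_quat(s['tcp_rot']).as_matrix()
t0=-75;g=lambda d:.055*(np.sin(np.radians(d))*-Yv+np.cos(np.radians(d))*np.array([0,0,1]))
pvx=pv-.119*X; print('crank pred',pvx+g(t0))
for d in(-75,-65,-55,-45,-35,-25,-15,-5,5,15,25,35,45,55,65,75,82): print(d,np.round(1000*M.T@(g(d)-g(t0))).astype(int))
E
```

```text
time: 3.05
eef_pos: [0.4338, 0.1212, 0.1714]
tcp_rot: [0.998, 0.056, 0.002, -0.0]
contact_force: [0.2, 2.3, 1.3]
opening: 0.144
finger_force: 48.9
t 3.05 tcp [0.4338 0.1212 0.1714] F [0.2 2.3 1.3] op 0.1437501915353281 ff 48.90537142753601
crank pred [0.42941973 0.12023003 0.16923505]
-75 [0 0 0]
-65 [ 0  3 -9]
-55 [  0   8 -17]
-45 [  0  14 -25]
-35 [  0  22 -31]
-25 [  0  30 -36]
-15 [  0  39 -39]
-5 [  0  48 -41]
5 [  0  58 -41]
15 [  0  67 -39]
25 [  0  76 -36]
35 [  0  85 -31]
45 [  0  92 -25]
55 [  0  98 -17]
65 [  0 103  -9]
75 [  0 106   0]
82 [  0 108   7]
```

```bash
python3 -m crank '[[[0,1,-5],0,255],[[0,3,-9],0,255],[[0,5,-13],0,255],[[0,8,-17],0,255],[[0,14,-25],0,255],[[0,22,-31],0,255],[[0,30,-36],0,255],[[0,39,-39],0,255],[[0,48,-41],0,255],[[0,48,-41],0,255]]'; python3 - <<'E'
from h import *
st()
E
```

```text
time: 4.05
eef_pos: [0.4393, 0.0723, 0.212]
tcp_rot: [0.998, 0.056, 0.002, 0.001]
contact_force: [4.5, 0.8, -0.6]
opening: 0.141
finger_force: 49.2
t 4.05 tcp [0.4393 0.0723 0.212 ] F [ 4.5  0.8 -0.6] op 0.14076575430886873 ff 49.22340989112854
```

```bash
python3 -m crank '[[[0,10,0],0,255],[[0,19,2],0,255],[[0,28,5],0,255],[[0,37,10],0,255],[[0,44,16],0,255],[[0,50,24],0,255],[[0,55,32],0,255],[[0,58,41],0,255],[[0,59,46],0,255],[[0,59,46],0,255]]'; python3 -m crank '[[[0,0,0],0,255],[[0,0,0],0,255],[[0,0,0],0,255],[[0,0,0],0,255],[[0,0,0],0,255]]';python3 - <<'E'
from h import *
st()
c=cam('side');d=cam('top'); a=cv2.resize(c['frame'][150:310,180:330],(390,416),interpolation=cv2.INTER_CUBIC)
b=cv2.resize(d['frame'][140:220,150:290],(400,416),interpolation=cv2.INTER_CUBIC)
cv2.imwrite('pics/s3.png',np.hstack([a,b]))
E
```

```text
time: 5.05
eef_pos: [0.4458, 0.0143, 0.1645]
tcp_rot: [0.998, 0.056, 0.001, 0.0]
contact_force: [7.5, 1.1, -1.5]
opening: 0.146
finger_force: 49.2
time: 5.55
eef_pos: [0.4458, 0.0144, 0.1649]
tcp_rot: [0.998, 0.056, 0.002, 0.0]
contact_force: [6.8, 1.0, -1.8]
opening: 0.146
finger_force: 49.2
t 5.55 tcp [0.4458 0.0144 0.1649] F [ 6.8  1.  -1.8] op 0.14632907957398744 ff 49.20410871505737
```

View pics/s3.png

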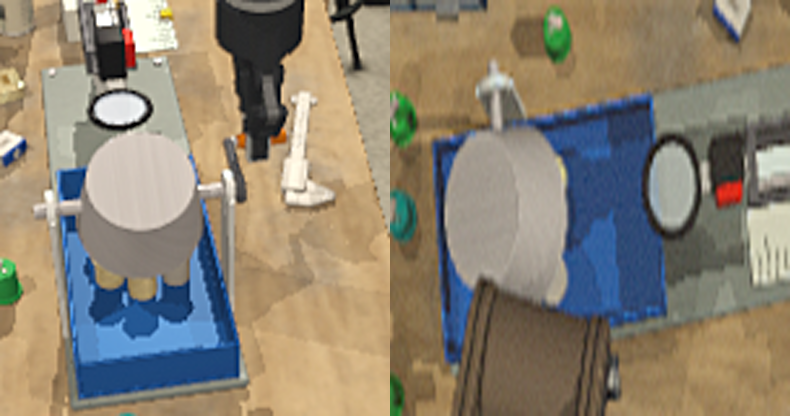

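All three cylinders have dropped out: at (105,275), (143,288) and (177,270) left of the pot in the side picture, clear of the mouth. I bring the pot back along the same arc.

```bash
python3 -m crank '[[[0,-1,-5],0,255],[[0,-4,-14],0,255],[[0,-9,-22],0,255],[[0,-15,-30],0,255],[[0,-22,-36],0,255],[[0,-31,-41],0,255],[[0,-40,-44],0,255],[[0,-49,-46],0,255],[[0,-59,-46],0,255],[[0,-59,-46],0,255]]'; python3 -m crank '[[[0,-9,2],0,255],[[0,-18,5],0,255],[[0,-26,10],0,255],[[0,-34,16],0,255],[[0,-40,24],0,255],[[0,-45,32],0,255],[[0,-48,41],0,255],[[0,-48,42],0,255],[[0,-48,42],0,255]]';python3 - <<'E'
from h import *
st()
c=cam('side');d=cam('top'); a=cv2.resize(c['frame'][150:310,180:330],(390,416),interpolation=cv2.INTER_CUBIC)
b=cv2.resize(d['frame'][140:230,150:290],(400,416),interpolation=cv2.INTER_CUBIC)
cv2.imwrite('pics/s4.png',np.hstack([a,b]))
P=cloud(d);v,u=np.indices(P.shape[:2]);sel=(P[...,2]>.17)&(P[...,2]<.215)&(v>150)&(v<208)&(u>163)&(u<212); q=P[sel]
A_=np.c_[q[:,:2],np.ones(len(q))]; print('rim',len(q),np.median(q,0),np.linalg.lstsq(A_,q[:,2],rcond=None)[0])
E
```

```text
time: 6.65
eef_pos: [0.439, 0.0744, 0.2117]
tcp_rot: [0.998, 0.057, 0.002, -0.001]
contact_force: [5.9, 3.4, 3.2]
opening: 0.14
finger_force: 49.7
time: 7.55
eef_pos: [0.4338, 0.1213, 0.1711]
tcp_rot: [0.998, 0.057, 0.001, 0.0]
contact_force: [1.2, 0.4, 12.0]
opening: 0.141
finger_force: 50.7
t 7.55 tcp [0.4338 0.1213 0.1711] F [ 1.2  0.4 12. ] op 0.1412800544480085 ff 50.70185422897339
rim 348 [0.56887446 0.09721816 0.19127439] [-0.01783773 -0.04119849  0.20120169]
```

View pics/s4.png

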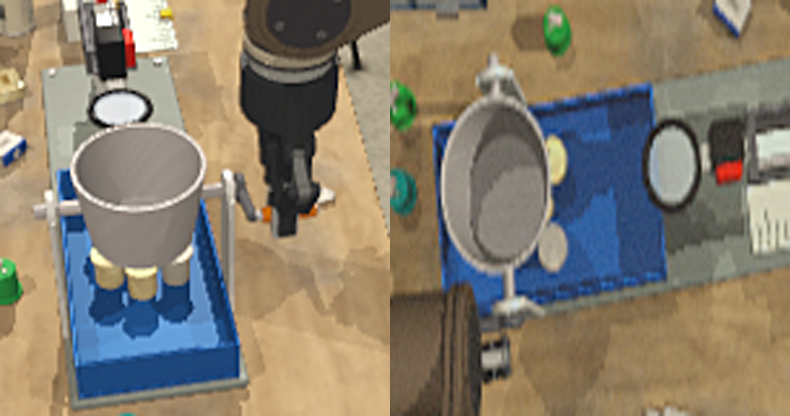

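The pot is upright again, held at its stop, and empty. The cylinders lie in the tray at about (105,270), (143,283) and (177,268) in the side picture. I release, lift and measure the grip and rider.

```bash
python3 -m crank '[[[0,0,0],0,110],[[0,0,0],0,110],[[0,0,0],0,110],[[0,0,-30],0,110],[[0,0,-70],0,110],[[0,0,-110],0,60],[[0,0,-110],0,0]]';python3 - <<'E'
from h import *
st(); print(np.round(get_state()['qpos'],2))
T=cam('top');S=cam('side')
P=cloud(T);v,u=np.indices(P.shape[:2]);sel=(P[...,2]>.17)&(P[...,2]<.215)&(v>150)&(v<208)&(u>163)&(u<212); q=P[sel]
A_=np.c_[q[:,:2],np.ones(len(q))]; print('rim',len(q),np.linalg.lstsq(A_,q[:,2],rcond=None)[0])
for c,n in((T,'T'),(S,'S')):
    P=cloud(c); hsv=cv2.cvtColor(c['frame'],cv2.COLOR_BGR2HSV); z=P[...,2]
    near=(P[...,0]>.5)&(P[...,0]<.63)&(P[...,1]>-.35)&(P[...,1]<-.12)
    for nm,m in(('blackgrip top',(hsv[...,2]<70)&(z>.165)&(z<.18)),('button',(cv2.inRange(hsv,(0,150,90),(6,255,255))>0)&(P[...,1]>-.2)),
      ('pointer',(cv2.inRange(hsv,(0,150,60),(6,255,255))>0)&(P[...,1]<-.25)),('rider',(cv2.inRange(hsv,(22,150,120),(35,255,255))>0)&(P[...,0]<.54))):
        m=m&near; q=P[m]
        if len(q)==0: print(n,nm,'none');continue
        sx,sy=q@X,q@Yv
        vv,uu=np.nonzero(m); hh={'blackgrip top':.172,'button':.168,'pointer':.137,'rider':.136}[nm]
        r=ray(c,uu.mean(),vv.mean(),hh)
        print(n,nm,len(q),'z',np.median(q[:,2]).round(4),'sx',sx.min().round(4),sx.max().round(4),'sy',sy.min().round(4),np.median(sy).round(4),sy.max().round(4),'ray st',(r@X).round(4),(r@Yv).round(4))
E
```

```text
time: 8.35
eef_pos: [0.4349, 0.1212, 0.2847]
tcp_rot: [0.998, 0.057, 0.005, 0.0]
contact_force: [0.8, 0.1, -0.0]
opening: 0.885
finger_force: 0.0
t 8.35 tcp [0.4349 0.1212 0.2847] F [ 0.8  0.1 -0. ] op 0.8845730297288755 ff 0.0
[ 0.05 -0.26  2.07 -0.    1.33  1.5 ]
rim 348 [-0.02404602 -0.04671565  0.20557361]
T blackgrip top 102 z 0.1709 sx 0.5455 0.5732 sy -0.2437 -0.2254 -0.208 ray st 0.5588 -0.2253
T button 37 z 0.165 sx 0.5355 0.5454 sy -0.2389 -0.225 -0.2126 ray st 0.5388 -0.2251
T pointer 34 z 0.1385 sx 0.5111 0.5633 sy -0.3723 -0.3658 -0.3628 ray st 0.5402 -0.3661
T rider 14 z 0.1373 sx 0.4828 0.4935 sy -0.3156 -0.3113 -0.3063 ray st 0.4885 -0.3113
S blackgrip top 41 z 0.1689 sx 0.5474 0.5764 sy -0.2352 -0.2092 -0.203 ray st 0.5639 -0.2097
S button 51 z 0.158 sx 0.5369 0.5469 sy -0.2348 -0.213 -0.2074 ray st 0.5431 -0.197
S pointer 22 z 0.1349 sx 0.5265 0.5638 sy -0.3699 -0.3605 -0.317 ray st 0.5525 -0.3526
S rider 11 z 0.1365 sx 0.4853 0.4954 sy -0.3114 -0.304 -0.2998 ray st 0.4906 -0.3062
```

```bash
python3 -m crank '[[[12,27,0],-8,0],[[24,57,0],-16,0],[[36,87,0],-24,0],[[48,117,0],-32,0],[[60,147,0],-40,0],[[72,180,0],-48,0],[[84,215,0],-56,0],[[96,250,0],-64,0],[[108,280,0],-72,0],[[113,297,5],-80,0]]'; python3 -m crank '[[[0,0,0],-8,0],[[0,0,0],-10,0],[[0,0,0],-10,0]]'; python3 -c "
from h import *
st();p=.5585*X-.2252*Yv;p[2]=.152;rel(p,p+[0,0,.04]);print(R.from_quat(get_state()['tcp_rot']).as_matrix().round(3))"
```

```text
time: 9.45
eef_pos: [0.5783, -0.1633, 0.2711]
tcp_rot: [0.727, 0.686, -0.001, -0.002]
contact_force: [0.3, 0.6, 0.1]
opening: 1.003
finger_force: 0.0
time: 9.75
eef_pos: [0.5772, -0.1611, 0.2706]
tcp_rot: [0.666, 0.746, -0.001, -0.003]
contact_force: [-0.7, 0.3, 0.7]
opening: 0.997
finger_force: 0.0
t 9.75 tcp [ 0.5772 -0.1611  0.2706] F [-0.7  0.3  0.7] op 0.9969509491232662 ff 0.0
[ 0.58  -0.162  0.152] -> [ -1   3 119]
[ 0.58  -0.162  0.192] -> [-1  3 79]
turn to station 90.0
[[-0.112  0.994 -0.006]
 [ 0.994  0.112  0.003]
 [ 0.003 -0.005 -1.   ]]
```

```bash
python3 -m crank '[[[0,3,30],0,40],[[-1,3,65],0,40],[[-1,3,95],0,40],[[-1,3,112],0,40],[[-1,3,119],0,40],[[-1,3,119],0,40]]' 30; python3 -c "
from h import *
st()
c=cam('side');d=cam('top'); a=cv2.resize(c['frame'][120:240,190:300],(390,425),interpolation=cv2.INTER_CUBIC)
b=cv2.resize(d['frame'][140:220,230:330],(400,425),interpolation=cv2.INTER_CUBIC)
cv2.imwrite('pics/s5.png',np.hstack([a,b]))"
```

```text
time: 10.35
eef_pos: [0.5804, -0.1613, 0.1528]
tcp_rot: [0.666, 0.746, -0.001, -0.002]
contact_force: [0.4, 0.4, 0.3]
opening: 0.843
finger_force: 0.0
t 10.35 tcp [ 0.5804 -0.1613  0.1528] F [0.4 0.4 0.3] op 0.8434377450105088 ff 0.0
```

View pics/s5.png

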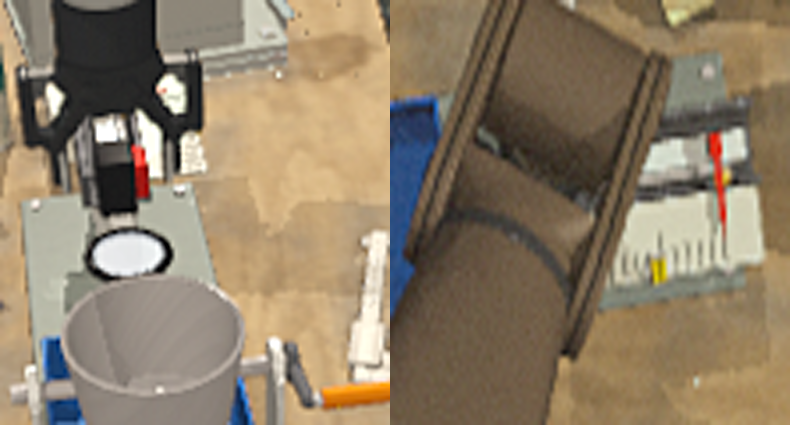

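The fingers straddle the black grip at (118,175) with the red button at (140,170). In the top view the pointer tip is at (722,235) and the rider at (658,270), neither hidden. Now I squeeze.

```bash
python3 -m crank '[[[0,0,0],0,120],[[0,0,0],0,200],[[0,0,0],0,255],[[0,0,0],0,255],[[0,0,0],0,255],[[0,0,0],0,255]]' 30; python3 -m crank '[[[3,0,0],0,255],[[7,0,0],0,255],[[12,0,0],0,255],[[18,0,0],0,255],[[18,0,0],0,255]]'
```

```text
time: 11.05
eef_pos: [0.5808, -0.1624, 0.1565]
tcp_rot: [0.666, 0.746, -0.001, -0.001]
contact_force: [-4.1, -1.1, 6.2]
opening: 0.371
finger_force: 31.8
time: 11.55
eef_pos: [0.5788, -0.1447, 0.1565]
tcp_rot: [0.666, 0.746, -0.002, -0.0]
contact_force: [-3.5, -2.0, 5.5]
opening: 0.373
finger_force: 32.0
```

```bash
cat > m.py <<'E'
from h import *
st()
for n in('top','side'):
    c=cam(n); P=cloud(c); hsv=cv2.cvtColor(c['frame'],cv2.COLOR_BGR2HSV)
    near=(P[...,0]>.5)&(P[...,0]<.63)&(P[...,1]>-.35)&(P[...,1]<-.12)
    o={}
    for nm,m,h in(('ptr',(cv2.inRange(hsv,(0,150,60),(6,255,255))>0)&(P[...,1]<-.21)&(P[...,2]<.15),.1375),('rider',(cv2.inRange(hsv,(22,150,120),(35,255,255))>0)&(P[...,0]<.535),.1365)):
        vv,uu=np.nonzero(m&near); r=np.array([ray(c,a,b,h) for a,b in zip(uu,vv)]) 
        if len(r)==0: print(n,nm,'none'); continue
        sx,sy=r@X,r@Yv; o[nm]=sy.mean()
        print(n,nm,len(r),'sx',sx.min().round(4),sx.max().round(4),'sy',sy.mean().round(4), 'slope',np.polyfit(sx,sy,1).round(3) if nm=='ptr' else '')
    if len(o)==2: print('rider-ptr mm',1000*(o['rider']-o['ptr']))
E
python3 m.py
```

```text
t 11.55 tcp [ 0.5788 -0.1447  0.1565] F [-3.5 -2.   5.5] op 0.3734569805665559 ff 31.977194845676422
top ptr 31 sx 0.5105 0.5645 sy -0.3478 slope [ 0.007 -0.351]
top rider 14 sx 0.4828 0.4933 sy -0.3112 slope 
rider-ptr mm 36.56412897733152
side ptr none
side rider 9 sx 0.4856 0.4928 sy -0.307 slope
```

```bash
python3 -m crank '[[[6,0,0],0,255],[[13,0,0],0,255],[[20,0,0],0,255],[[27,0,0],0,255],[[32,0,0],0,255],[[35,0,0],0,255],[[35,0,0],0,255],[[35,0,0],0,255]]'; python3 m.py; python3 -c "
from h import *
d=cam('top'); cv2.imwrite('pics/t6.png',cv2.resize(d['frame'][150:210,260:340],(800,600),interpolation=cv2.INTER_CUBIC))"
```

```text
time: 12.45
eef_pos: [0.575, -0.1104, 0.1565]
tcp_rot: [0.666, 0.746, -0.002, -0.0]
contact_force: [-4.0, -2.7, 5.5]
opening: 0.373
finger_force: 32.1
t 12.45 tcp [ 0.575  -0.1104  0.1565] F [-4.  -2.7  5.5] op 0.3728844687779933 ff 32.11841136217117
top ptr 31 sx 0.5081 0.5633 sy -0.3132 slope [ 0.022 -0.325]
top rider 14 sx 0.4828 0.4933 sy -0.3112 slope 
rider-ptr mm 1.9602934762378288
side ptr none
side rider none
```

View pics/t6.png

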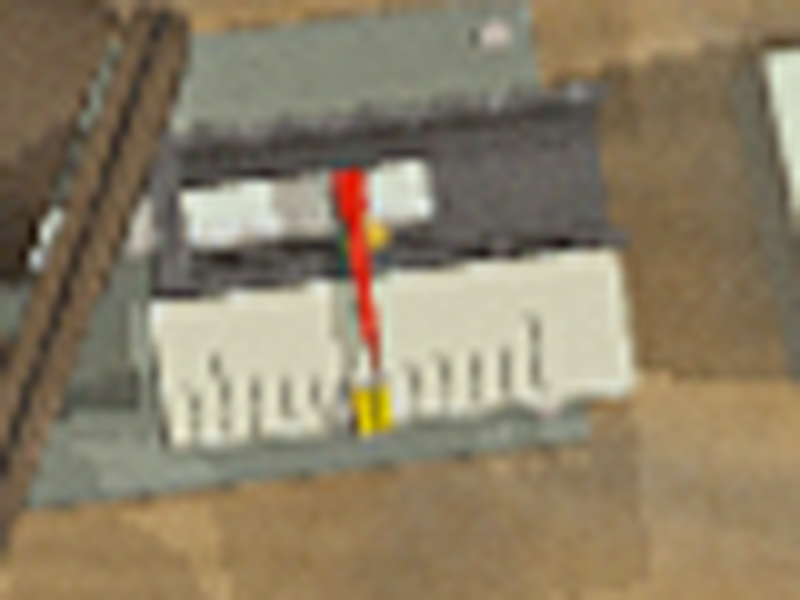

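The pointer tip stands at (375,365) and the rider's index is at (372,410). Extended along its own slope, the pointer lies about 2 mm to the right of the index, so I add 2 mm.

```bash
python3 -m crank '[[[2,0,0],0,255],[[2,0,0],0,255],[[2,0,0],0,255],[[2,0,0],0,255]]'; python3 m.py; python3 - <<'E'
from h import *
c=cam('top'); f=c['frame'].astype(float)
red=np.clip(f[...,2]-np.maximum(f[...,1],f[...,0])-40,0,None); yel=np.clip(np.minimum(f[...,1],f[...,2])-f[...,0]-60,0,None)
# row-wise soft centroids, then each to station y
for nm,w,h,(v0,v1,u0,u1) in(('ptr',red,.1375,(166,188,288,304)),('rid',yel,.1365,(187,195,290,304))):
    for v in range(v0,v1):
        r=w[v,u0:u1]
        if r.sum()>60: u=(r*np.arange(u0,u1)).sum()/r.sum(); p=ray(c,u,v,h); print(nm,v,round(u,2),'sx',(p@X).round(4),'sy mm',(1000*p@Yv).round(1))
E
```

```text
time: 13.0
eef_pos: [0.5748, -0.1086, 0.1564]
tcp_rot: [0.666, 0.746, -0.002, -0.0]
contact_force: [-3.8, -2.9, 4.6]
opening: 0.37
finger_force: 32.1
t 13.0 tcp [ 0.5748 -0.1086  0.1564] F [-3.8 -2.9  4.6] op 0.3697570457066023 ff 32.13615417480469
top ptr 35 sx 0.5085 0.5633 sy -0.3118 slope [ 0.003 -0.313]
top rider 14 sx 0.4828 0.4933 sy -0.3112 slope 
rider-ptr mm 0.5631759788689017
side ptr none
side rider none
ptr 167 293.96 sx 0.5629 sy mm -312.6
ptr 168 293.97 sx 0.5597 sy mm -312.2
ptr 169 294.06 sx 0.5565 sy mm -312.0
ptr 170 294.08 sx 0.5534 sy mm -311.7
ptr 171 294.18 sx 0.5502 sy mm -311.5
ptr 172 294.43 sx 0.5469 sy mm -311.9
ptr 173 294.48 sx 0.5437 sy mm -311.6
ptr 174 294.62 sx 0.5405 sy mm -311.6
ptr 175 294.75 sx 0.5373 sy mm -311.6
ptr 176 295.06 sx 0.5341 sy mm -312.1
ptr 177 295.28 sx 0.5308 sy mm -312.4
ptr 178 295.33 sx 0.5277 sy mm -312.1
ptr 179 295.38 sx 0.5245 sy mm -311.8
ptr 180 295.51 sx 0.5213 sy mm -311.8
ptr 181 295.66 sx 0.5181 sy mm -311.8
ptr 182 295.77 sx 0.5149 sy mm -311.7
ptr 183 295.87 sx 0.5117 sy mm -311.6
ptr 184 296.0 sx 0.5085 sy mm -311.6
rid 189 296.78 sx 0.4926 sy mm -312.0
rid 190 296.8 sx 0.4895 sy mm -311.6
rid 191 296.99 sx 0.4863 sy mm -311.8
rid 192 296.83 sx 0.4832 sy mm -310.9
```

```bash
python3 -m crank '[[[0,0,0],0,255],[[0,0,0],0,255],[[0,0,0],0,255],[[0,0,0],0,255],[[0,0,0],0,255]]'; python3 m.py; python3 - <<'E'
from h import *
old=np.load('side.npy',allow_pickle=True).item(); c=cam('side')
for q in(old,c):
    m=cv2.inRange(cv2.cvtColor(q['frame'],cv2.COLOR_BGR2HSV),(5,150,120),(18,255,255))[218:245,265:315]; v,u=np.nonzero(m); print('crank px',u.mean()+265,v.mean()+218)
cv2.imwrite('pics/s7.png',cv2.resize(c['frame'][150:310,180:330],(562,600),interpolation=cv2.INTER_CUBIC))
E
```

```text
time: 13.65
eef_pos: [0.5748, -0.1086, 0.1565]
tcp_rot: [0.666, 0.746, -0.002, -0.0]
contact_force: [-4.9, -3.7, 5.8]
opening: 0.373
finger_force: 32.1
t 13.65 tcp [ 0.5748 -0.1086  0.1565] F [-4.9 -3.7  5.8] op 0.37342607805171923 ff 32.136307060718536
top ptr 34 sx 0.5117 0.5633 sy -0.3118 slope [ 0.004 -0.314]
top rider 14 sx 0.4828 0.4933 sy -0.3112 slope 
rider-ptr mm 0.5688812508778396
side ptr none
side rider none
crank px 290.56481481481484 231.2962962962963
crank px 290.67289719626166 231.2710280373832
```

View pics/s7.png

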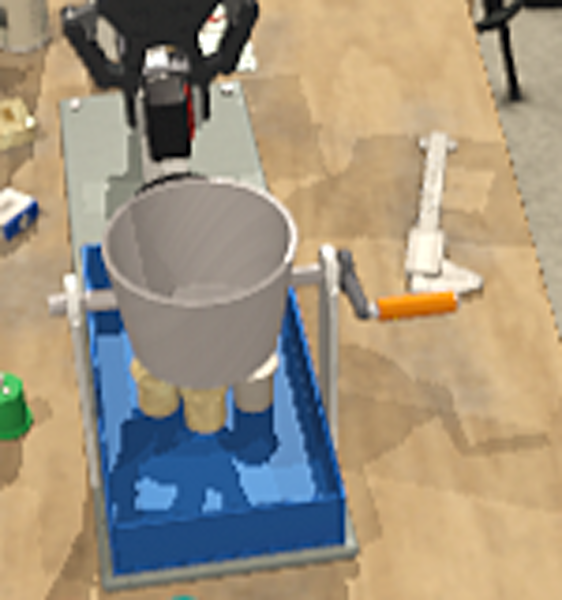

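The pot is upright and empty, with its crank (415,305) back exactly where it began. All three cylinders are in the tray at (158,390), (205,400) and (255,385), the caliper is untouched, and the arm is held at the rider.

```bash
python3 -c "
from plant import ctrl
print(ctrl.sign_off())"
```

```text
the job is handed in; nothing more can be done
None
```

The job is handed in: all three lock cylinders are in the tray, the pot is upright, and the gripper is holding the lens arm with its pointer within about 0.6 mm of the rider by camera.

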